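# Draw out the length stop and hold it at the mark

## Task

Set the sliding length stop on the bench: pinch the black grip and its red lock button together to release the arm, draw the arm out of the blue tube until its red pointer lines up with the yellow marker on the scale, and finish still holding it there, steady and with the button squeezed in, so that I can clamp it. It is a light plastic grip, so pinch gently, with no more than 20 N, and do not shift the yellow marker or disturb the loose things lying around the gauge.

Things in the scene. Friction and masses are not known exactly. Their poses are not given: they have to be found in the camera images.
- gauge: length stop fixed to the bench: grey plate 90 x 350 x 8 mm (x, y, z); along its y axis, a blue tube (30 mm wide, fittings up to 53 mm above the bench) on the -y half, from which a steel arm slides to +y. Origin: underside of the plate, its middle, under the grip when the arm is in. z up; +y: the way the arm is drawn out (roughly to the robot's left); -x: side of button, scale and marker (towards the robot)
- grip_centre (a point): point to pinch, moves with the arm: 56 mm above the bench, midway between the red button's face and the opposite side of the black grip (26 mm thick along x, 40 mm long along y, top 76 mm above the bench). Pinch along the gauge's x from above: 34 mm wide, 28 mm with the button in. Along y the tube's collar begins 31 mm behind it, the steel stop plate 40 mm ahead. Axes as the gauge's
- button_face (a point): middle of the red lock button's outer face, on the grip's -x side, 55 mm above the bench; the button is 26 mm long (y), 30 mm high (z) and stands out 8 mm from the grip; it is pressed along +x. Axes as the gauge's
- stop_plate (a point): middle of the top edge of the upright steel stop plate at the arm's end, 64 mm above the bench; 52 mm wide (x), 6 mm thick (y). Moves with the arm. Axes as the gauge's
- pointer (a point): tip of the red pointer on the arm, on the -x side, 14.5 mm above the bench, at the same y (in the gauge's frame) as grip_centre. Axes as the gauge's.
- mark (a point): middle of the inner edge of the yellow marker (8 mm wide along y, 16 mm along x, top 18 mm above the bench) on the scale; where the pointer's tip shall be. The marker slides along the scale if pushed and stands 50 to 120 mm along +y from the pointer's parked position. Axes as the gauge's.
- stop_arm (a joint): how far the arm is drawn out, m: 0 fully in (start, locked), 0.135 end of travel. Released, it slides with about 0.5 N friction; a light spring pulls it back with 1.2 N at 0 up to 2.3 N at the end, so let go, it runs back and stops at 0.017 against the lock.
- lock_button (a joint): how far the red button is pressed in along the gauge's +x, m: 0 out, 0.006 fully in. Spring: 2 N to start, 5 N fully in. Less than 0.004 in, it locks the arm in the parked position.
- offcut: loose dark steel tube offcut 50 x 140 x 25 mm lying on the far (+x) side of the gauge; leave alone. Origin: centre of its underside.
- tape: loose yellow tape measure 37 x 83 x 64 mm on the far (+x) side of the gauge; leave alone. Origin: centre of its underside.
- marker_pen: loose white and yellow paint marker pen 18 x 126 x 16 mm on the near (-x) side; leave alone. Origin: centre of its underside.
- bolt: loose steel hex bolt 30 x 34 x 60 mm standing on its head on the near (-x) side; leave alone. Origin: centre of its underside.

How it is judged:
On the way, in this order (a step that is already met when the one before it is completed fails the run):
1. the lock button is squeezed in while the arm is still parked (value of joint lock_button above 0.0042 m and value of joint stop_arm below 0.008 m), for 0.1 s.
2. the arm is drawn out at least 25 mm with the button held in (value of joint lock_button above 0.003 m and value of joint stop_arm above 0.025 m), for 0.1 s.
At the end, for the whole second after the job is handed in: the pointer stands within 4 mm of the middle of the yellow marker (within its 8 mm width) along the scale and is steady (under 10 mm/s), and the fingers still hold the grip (over 2 N) with the lock button at least 3 mm in (y of pointer in the frame of mark between -0.004 and 0.004 m and value of joint lock_button above 0.003 m and contact force between the fingers and gauge above 2 N and velocity of joint stop_arm between -0.01 and 0.01 m/s); the arm keeps its last pose, push and grip.
It fails at once if the fingers press on the gauge with more than 50 N in all (both fingers together; a 20 N pinch counts 40 N) (contact force between the fingers and gauge above 50 N).
It fails at once if the yellow marker is shifted by more than 3 mm (distance of mark from where it was at the start of the episode above 0.003 m).
It fails at once if a loose bystander is moved by more than 15 mm or tipped over (distance of any of offcut, tape, marker_pen, bolt from where it was at the start of the episode above 0.015 m or angle between bolt's own z axis and vertical above 0.5 rad).
It also fails if it takes over 35 s, if anything falls off the work surface, if the arm or the gripper's body presses on something with over 40 N, if the wrist force passes 120 N, or if a joint passes its speed limit or range.

## Robot

A 7-joint arm with a two-finger parallel gripper is mounted at the origin on a cart in front of the work surface, level with it; the furniture and walls round the work are solid. World frame = base frame: x ahead of the robot, y to its left, z up, the work surface at z = 0. Lengths are in m, angles in rad, forces in N, time in s.
With the tool pointing down it reaches from about 0.425 to 0.8 m from the base axis. Payload 8.3 kg.
Tool frame: the origin (TCP) lies between the finger pads; the fingertips stand 19 mm ahead of it and the grasp point (between the pads) is the TCP; z points along the fingers, y is the line along which they close (so a half turn about z gives the same grasp; the last joint's range is limited). The gripper opens to 85 mm and grips with 20 to 120 N. Pads are 22 mm wide; open, the fingers measure 114 mm over their backs; the gripper's body (76 mm by 85 mm) begins 54 mm behind the grasp point. The pads swing forward as they close: fully open they stand 13 mm farther back than shut.
Start: joints at [-1.195, 0.383, 0.016, 1.37, -0.006, 1.388, -0.046], TCP at [0.265, 0.566, 0.25] pointing down, gripper open.
Joint ranges: [-2.95, 2.95], [-0.25, 2.06], [-1.52, 1.56], [0.18, 2.33], [-1.44, 4.58], [0.02, 2.06], [-3.01, 3.01]. Speed limits (rad/s): [2.39, 2.39, 3.01, 3.01, 3.14, 3.14, 3.14].

## Interface

Orientations are given as a rotation vector (axis times angle).
In Python, from bench import status, camera, order gives the robot as it stands.
- The arm moves only by the tool arm_command, never from a script. Its arguments are lists of equal length, an entry for each row: "xyz": the shift along the tool's x, y, z in cm, a list of three; "rot": the turn, a rotation vector about the tool's x, y, z in rad, a list of three; "gripper": the finger opening in cm, from 0 to 8.54. A call has 1 to 10 rows; each row is the pose to reach, as a shift and turn from the pose commanded when the call began, along the tool's axes at that moment; what a row does not reach only later rows make up. A row lasts 1/12 s, in which the tool goes at most 41.7 mm and 7.16 degrees, less where a joint would pass 70% of its speed; a pose out of reach is approached as far as the arm can. A call with a gripper value outside its range is refused whole. The fingers move at their own pace and stop on an object; the grip force is fixed at half the most. Time passes only in rows, so rows that repeat a pose let the fingers close. It gives the time, the measured TCP pose, the force, the opening and the grip force at its end, in the units of the state.
- status.observe(): the state, without advancing time (a new reading comes with each control period).
- camera(name): name is "scene" or "top"; returns a dict with "pixels" (384x512x3 uint8, red, green, blue), "z_map" (384x512 float32, m along the optical axis (not along the pixel's ray), 0 where there is no reading), "intrinsics" (3x3 intrinsics, pixels), "view" (4x4, takes a point from world to camera coordinates). Camera axes: x right, y up, looking along -z (the intrinsics and any distortion apply to the point x, -y, -z); pixel columns grow to the right and rows downward; lengths in m; the calibration is good to about 2 mm. A picture is of the moment at which its call begins.
- order.close_job(): hands the job in; it is judged then, once.
The state is a dict: "clock": time; "joints": joint angles; "dq": joint speeds; "joint_efforts": joint torques, N m; "ee_pos": TCP position; "eef_rot": TCP orientation; "ft_force": force on the tool from outside, world axes, zero at the start; "wrist_torque": the same for the moment, N m; "gripper_width": finger opening in m; "grasp_force": force on a finger pad.
Only numpy, scipy, OpenCV 4.12 (cv2) and the standard library are available. Lean on these libraries where they do the work, as an engineer would, in place of code of your own. Each camera call takes 0.05 s, during which the arm holds its last target. There are 200 camera calls.

## Working session

There is one attempt and no reset: what is moved stays moved. The work goes in short steps, Python scripts to look and compute and a tool call to move; the robot and the scene stay as the last step left them, time stands still between calls to the robot, and variables do not carry over. Pictures are saved under pics/ and viewed, at most 10 in all, crops included, and the job is handed in when it is done.

Besides the shell and the picture viewer there is one more tool, called as name(argument=value, ...), one argument or row to a line, values as JSON. arm_command: Moves the arm, as the interface text tells. Its arguments: {"type":"object","properties":{"xyz":{"type":"array","items":{"type":"array","items":{"type":"number"}}},"rot":{"type":"array","items":{"type":"array","items":{"type":"number"}}},"gripper":{"type":"array","items":{"type":"number"}}},"required":["xyz","rot","gripper"]}

```bash
mkdir -p pics
cat > h.py <<'E'
import numpy as np, cv2
from bench import status, camera, order
def snap(n,f=None):
    c=camera(n)
    if f: cv2.imwrite('pics/'+f,c['pixels'][...,::-1])
    return c
def cloud(c):
    K=np.array(c['intrinsics']);V=np.array(c['view']);z=c['z_map']
    v,u=np.mgrid[:z.shape[0],:z.shape[1]]
    p=np.stack([(u-K[0,2])*z/K[0,0],-(v-K[1,2])*z/K[1,1],-z],-1)
    R,t=V[:3,:3],V[:3,3]
    return (p-t)@R
def ray(c,u,v,h):
    K=np.array(c['intrinsics']);V=np.array(c['view']);R,t=V[:3,:3],V[:3,3]
    d=R.T@np.array([(u-K[0,2])/K[0,0],-(v-K[1,2])/K[1,1],-1]);o=-R.T@t
    return o+d*(h-o[2])/d[2]
E
python3 - <<'E'
from h import *
s=status.observe(); print({k:np.round(v,4) for k,v in s.items()})
a=snap('top','t1.png'); b=snap('scene','s1.png')
print(a['intrinsics'],a['view'],b['intrinsics'],b['view'],(a['z_map']>0).mean())
E
```

```text
{'clock': np.float64(0.0), 'joints': array([-1.1949,  0.3843,  0.0164,  1.3712, -0.0063,  1.3882, -0.0465]), 'dq': array([-0.0011, -0.0007,  0.0001,  0.0004, -0.0013,  0.0007,  0.0007]), 'joint_efforts': array([ 4.00000e-04, -6.27607e+01,  8.44300e-01, -3.71819e+01,
        1.65000e-02,  1.46000e-02, -0.00000e+00]), 'ee_pos': array([0.2653, 0.5654, 0.2493]), 'eef_rot': array([-6.8360e-01, -3.0659e+00,  3.0000e-03]), 'ft_force': array([ 0.5733, -0.3026, -0.3014]), 'wrist_torque': array([-0.0145,  0.0072,  0.0191]), 'grasp_force': np.float64(0.0), 'gripper_width': np.float64(0.0852)}
[[374.92318382   0.         252.21710129]
 [  0.         374.92318382 190.01869701]
 [  0.           0.           1.        ]] [[ 0.01864145 -0.99960024 -0.02125668  0.08977419]
 [ 0.98582325  0.01483047  0.1671304  -0.6089454 ]
 [-0.16674835 -0.02407089  0.98570563 -0.82731738]
 [ 0.          0.          0.          1.        ]] [[385.57393207   0.         257.61589462]
 [  0.         385.57393207 198.36084798]
 [  0.           0.           1.        ]] [[ 0.57499484 -0.81814069  0.00517153 -0.25726188]
 [ 0.54274831  0.38616183  0.74585744 -0.41197005]
 [-0.61221336 -0.42605734  0.66608554 -0.48715668]
 [ 0.          0.          0.          1.        ]] 0.9960683186848959
```

View pics/t1.png

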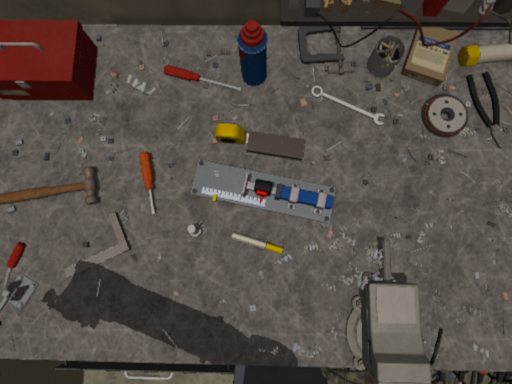

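View pics/s1.png

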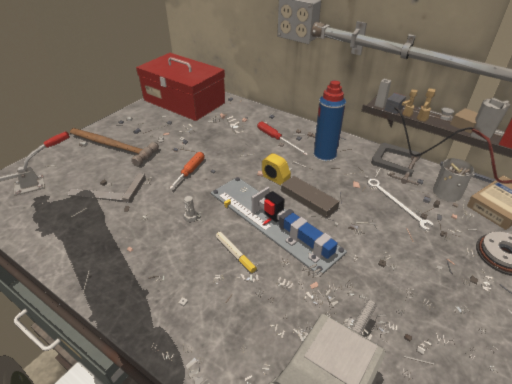

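The top view shows the gauge at about (263,190), with the tube to the right, the red button at (262,195), the yellow marker at (214,198), the bolt at (193,229) and the pen at (258,243). The tape and offcut lie on the far side at (230,133) and (276,146). The scene view agrees, with the grip at (272,205) and the marker at (227,202).

Run:
```python
from h import *
for n,box in (('top',(180,110,350,260)),('scene',(170,140,360,290))):
    c=snap(n); P=cloud(c); hsv=cv2.cvtColor(c['pixels'],cv2.COLOR_RGB2HSV)
    x0,y0,x1,y1=box
    m0=np.zeros(hsv.shape[:2],bool); m0[y0:y1,x0:x1]=1
    for col,lo,hi in (('red',(0,150,90),(8,255,255)),('red2',(172,150,90),(180,255,255)),('yel',(20,150,90),(33,255,255)),('blue',(100,130,40),(125,255,255)),('black',(0,0,0),(180,90,32))):
        m=(cv2.inRange(hsv,lo,hi)>0)&m0
        k,l,st,ce=cv2.connectedComponentsWithStats(m.astype(np.uint8))
        for i in range(1,k):
            if st[i,4]>=5: 
                q=P[l==i]; print(n,col,st[i],ce[i].round(1),np.median(q,0).round(4), q[:,2].max().round(3))
    if n=='top':
        for (h0,h1) in((.004,.012),(.07,.08)):
            m=(P[...,2]>h0)&(P[...,2]<h1)&m0; q=P[m]; print(h0,m.sum(),q.mean(0))
        m=(P[...,2]>.0045)&m0; 
        k,l,st,ce=cv2.connectedComponentsWithStats(m.astype(np.uint8))
        for i in range(1,k):
            if st[i,4]>60:
                q=P[l==i][:,:2]; print(st[i],cv2.minAreaRect(q.astype(np.float32)), P[l==i][:,2].max())
        q=P[200:260,300:340]; print('bench z',np.median(P[250:300,200:300,2]))
    cr=c['pixels'][y0:y1,x0:x1,::-1]
    cv2.imwrite(f'pics/{n}_z.png',cv2.resize(cr,None,fx=4,fy=4,interpolation=cv2.INTER_CUBIC)[:600,:800])
```

```text
top red [256 190  11  12  59] [261.1 193.7] [0.5978 0.0793 0.0691] 0.075
top yel [215 123  30  17 381] [229.  130.5] [0.7501 0.158  0.0611] 0.068
top yel [213 195   4   6  17] [214.2 197.6] [0.5921 0.1933 0.0176] 0.02
top yel [265 243  18  11 110] [273.7 248. ] [0.4744 0.0464 0.0142] 0.018
top blue [281 186  10  14 106] [285.3 192.6] [0.6018 0.0231 0.0506] 0.919
top blue [298 190  20  16 247] [307.4 197.2] [ 0.5929 -0.0285  0.0502] 0.919
top blue [325 195   9  14  86] [328.9 201.5] [ 0.5836 -0.0791  0.0503] 0.053
top black [221 139  10   4  15] [225.9 140.1] [0.7329 0.1675 0.0385] 0.047
top black [256 180  16  15  77] [264.3 183.6] [0.6203 0.0706 0.0752] 0.919
0.004 4086 [0.61174152 0.09130506 0.00790047]
0.07 203 [0.61272237 0.07489678 0.07473075]
[ 212  123   94   38 1831] ((0.6136166453361511, 0.10861946642398834), (0.23075956106185913, 0.29277503490448), 80.99478149414062) 0.919172992359123
[ 191  160  145   70 5063] ((0.5611802339553833, 0.08269176632165909), (0.354385107755661, 0.19586868584156036), 79.04450225830078) 0.919172992359123
[188 221  16  17 157] ((0.5006413459777832
[... 571 characters left out ...]
74] 0.633
scene yel [224 200   6   7  24] [226.5 202.5] [0.5856 0.1879 0.0152] 0.633
scene yel [239 255  17  17 133] [247.1 263.5] [0.4678 0.0406 0.0139] 0.633
scene blue [315 140  23  19 362] [325.7 148.4] [0.8912 0.0865 0.0385] 0.068
scene blue [284 213  14  17 119] [289.3 220.3] [0.5914 0.0205 0.0491] 0.054
scene blue [299 223  23  24 313] [308.5 233.6] [ 0.5812 -0.0327  0.0496] 0.633
scene blue [322 239  15  19 171] [328.9 248. ] [ 0.5724 -0.0854  0.0485] 0.633
scene black [267 166   3   5   9] [268.2 167.9] [0.7313 0.1664 0.038 ] 0.043
scene black [268 172   4   3   5] [269.6 173. ] [0.7308 0.1605 0.0241] 0.027
scene black [266 201  17  20  88] [276.9 210. ] [0.6003 0.0549 0.0556] 0.633
```

View pics/top_z.png

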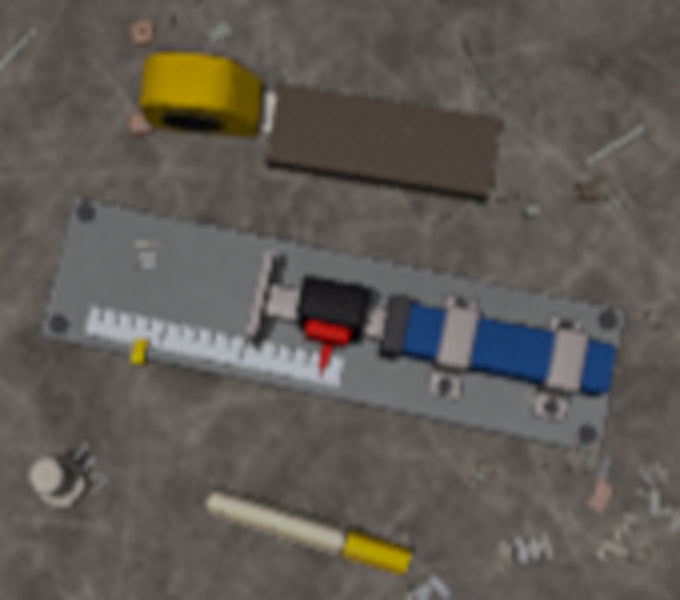

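View pics/scene_z.png

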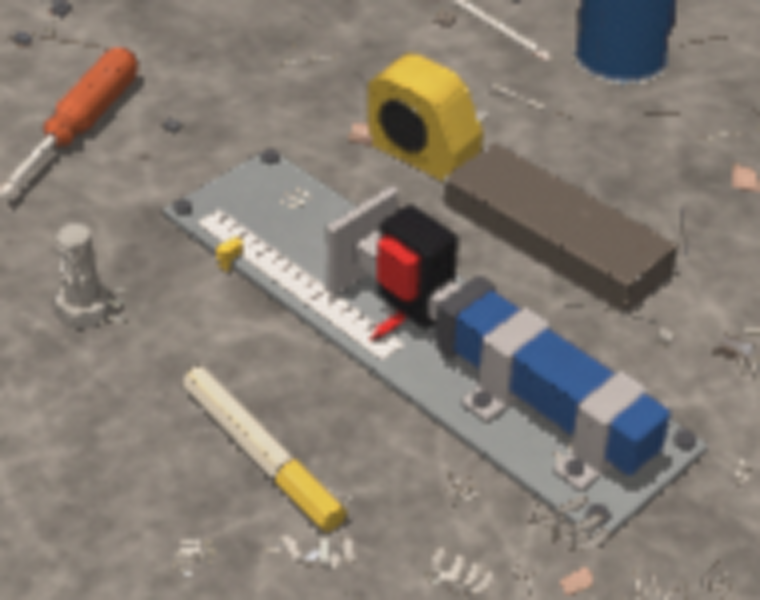

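The close top crop shows plate corners at (78,200), (622,310), (603,447) and (45,335), the pointer tip at (324,372), the marker at (139,350) and the black grip top spanning about (300–370, 277–335). The scene crop has the pointer tip at (375,337) and the marker at (229,252).

Run:
```python
from h import *
a=snap('top');b=snap('scene')
f=lambda x,y,h:ray(a,180+x/4,110+y/4,h)
g=lambda x,y,h:ray(b,170+x/4,140+y/4,h)
C=np.array([f(*p,.008)for p in((78,200),(622,310),(603,447),(45,335))])
ce=C.mean(0);y1=(C[0]-C[1])[:2];y2=(C[3]-C[2])[:2]
print(C.round(4),ce,np.linalg.norm(y1),np.linalg.norm(y2))
C2=np.array([g(*p,.008)for p in((272,150),(707,447),(598,541),(163,210))]);ce2=C2.mean(0)
y3=(C2[0]-C2[1])[:2];y4=(C2[3]-C2[2])[:2];print(ce2)
an=[np.arctan2(-v[0],v[1]) for v in(y1,y2,y3,y4)];print('angles',an)
# tube by blue axis
t=np.mean(an);R=np.array([[np.cos(t),-np.sin(t)],[np.sin(t),np.cos(t)]]);o=(ce+ce2)[:2]/2
loc=lambda p:((p[:2]-o)@R).round(4)
print('yaw',t,'o',o)
for n,p in(('ptr',f(324,372,.0145)),('ptr2',g(375,337,.0145)),('mk',f(139,351,.018)),('mk2',g(229,243,.018)),('redT',ray(a,261.1,193.7,.066)),('red2',ray(b,269.1,206.5,.055))): print(n,p.round(4),loc(p))
P=cloud(a);m=(P[...,2]>.072)&(P[...,2]<.08);m[:160]=0;m[230:]=0;m[:,:240]=0;m[:,290:]=0
q=P[m];l=(q[:,:2]-o)@R;print('grip top',m.sum(),l.min(0),l.max(0),np.median(l,0))
c=o+R@[-.004,0];print('grip centre guess',c, np.hypot(*c))
from scipy.spatial.transform import Rotation as Ro
s=status.observe();print(Ro.from_rotvec(s['eef_rot']).as_matrix().round(3))
```

```text
[[ 0.6892  0.2347  0.008 ]
 [ 0.6242 -0.1034  0.008 ]
 [ 0.5398 -0.0904  0.008 ]
 [ 0.6032  0.2515  0.008 ]] [0.61409164 0.07311377 0.008     ] 0.3442953056007061 0.3477764158161858
[0.60819033 0.06884769 0.008     ]
angles [np.float64(-0.18987715924345333), np.float64(-0.18331742254646083), np.float64(-0.19321483990740038), np.float64(-0.1954580443168402)]
yaw -0.1904668665035387 o [0.61114099 0.07098073]
ptr [0.582  0.079  0.0145] [-0.0301  0.0023]
ptr2 [0.5786 0.0755 0.0145] [-0.0328 -0.0018]
mk [0.5927 0.1918 0.018 ] [-0.041   0.1151]
mk2 [0.5898 0.1884 0.018 ] [-0.0432  0.1113]
redT [0.5967 0.0791 0.066 ] [-0.0157  0.0052]
red2 [0.5973 0.0748 0.055 ] [-0.0143  0.0011]
grip top 184 [-0.01424648 -0.01543   ] [0.01555971 0.02373168] [0.00224298 0.00388998]
grip centre guess [0.60721332 0.071738  ] 0.6114363089737396
[[-0.905  0.425 -0.   ]
 [ 0.425  0.905 -0.001]
 [-0.    -0.001 -1.   ]]
```

```bash
cat >> h.py <<'E'
from scipy.spatial.transform import Rotation as Ro
yaw=-.1905; GX=np.array([np.cos(yaw),np.sin(yaw),0]);GY=np.array([-GX[1],GX[0],0])
T=np.stack([-GY,GX,[0,0,-1]],1)  # tool: y=gauge x, z down, x=-gauge y... checked below
T[:,0]=np.cross(T[:,1],T[:,2])
def plan(target):
    s=status.observe();R=Ro.from_rotvec(s['eef_rot']).as_matrix()
    print('t',round(float(s['clock']),2),'tcp',s['ee_pos'].round(4),'F',s['ft_force'].round(1),'w',round(float(s['gripper_width']),4),'g',round(float(s['grasp_force']),2))
    print('xyz cm',(R.T@(np.array(target)-s['ee_pos'])*100).round(2),'rot',Ro.from_matrix(R.T@T).as_rotvec().round(4))
E
python3 -c "
from h import *
plan([.607,.072,.16])"
```

```text
t 0.3 tcp [0.2654 0.5657 0.2499] F [ 0.3 -0.7  0.1] w 0.0854 g 0.0
xyz cm [-51.89 -30.18   9.01] rot [-6.0000e-04  4.0000e-04  1.3225e+00]
```

arm_command(
  xyz=[
    [-3.5, -2, 0.6],
    [-7, -4, 1.2],
    [-10.4, -6, 1.8],
    [-13.8, -8, 2.4],
    [-17.3, -10, 3],
    [-20.8, -12, 3.6],
    [-24.2, -14, 4.2],
    [-27.7, -16.1, 4.8],
    [-31.1, -18.1, 5.4],
    [-34.6, -20.1, 6],
  ],
  rot=[
    [0, 0, 0.088],
    [0, 0, 0.176],
    [0, 0, 0.264],
    [0, 0, 0.352],
    [0, 0, 0.44],
    [0, 0, 0.529],
    [0, 0, 0.617],
    [0, 0, 0.705],
    [0, 0, 0.793],
    [0, 0, 0.88],
  ],
  gripper=[8.5, 8.5, 8.5, 8.5, 8.5, 8.5, 8.5, 8.5, 8.5, 8.5],
)

```text
clock: 1.13
ee_pos: [0.494, 0.2352, 0.1903]
eef_rot: [-1.93, -2.479, -0.001]
ft_force: [1.7, 2.4, 0.0]
gripper_width: 0.085
grasp_force: 0.0
```

```bash
python3 -c "
from h import *
plan([.607,.072,.16])"
```

```text
t 1.13 tcp [0.494  0.2352 0.1903] F [1.7 2.4 0. ] w 0.085 g 0.0
xyz cm [-18.59   6.95   3.03] rot [ 3.000e-04 -5.000e-04  4.384e-01]
```

arm_command(
  xyz=[
    [-3.1, 1.1, 0.5],
    [-6.2, 2.3, 1],
    [-9.4, 3.4, 1.5],
    [-12.5, 4.6, 2],
    [-15.6, 5.7, 2.5],
    [-18.7, 6.9, 3],
    [-18.7, 6.9, 3],
    [-18.7, 6.9, 3],
  ],
  rot=[
    [0, 0, 0.074],
    [0, 0, 0.148],
    [0, 0, 0.222],
    [0, 0, 0.296],
    [0, 0, 0.37],
    [0, 0, 0.442],
    [0, 0, 0.442],
    [0, 0, 0.442],
  ],
  gripper=[8.5, 8.5, 8.5, 8.5, 8.5, 8, 7, 7],
)

```text
clock: 1.8
ee_pos: [0.6073, 0.07, 0.1597]
eef_rot: [2.426, 1.995, -0.002]
ft_force: [-0.6, -0.3, -0.7]
gripper_width: 0.0701
grasp_force: 0.0
```

Run:
```python
from h import *
plan([.607,.072,.09])
a=snap('top');b=snap('scene')
A=cv2.resize(a['pixels'][130:240,190:340,::-1],None,fx=4,fy=4,interpolation=cv2.INTER_CUBIC)
B=cv2.resize(b['pixels'][130:270,200:350,::-1],None,fx=4,fy=4,interpolation=cv2.INTER_CUBIC)
cv2.imwrite('pics/b2.png',B[:600]);cv2.imwrite('pics/a2.png',A)
```

```text
t 1.8 tcp [0.6073 0.07   0.1597] F [-0.6 -0.3 -0.7] w 0.0701 g 0.0
xyz cm [ 0.21 -0.07  6.97] rot [-0.0003  0.0018 -0.0041]
```

View pics/b2.png

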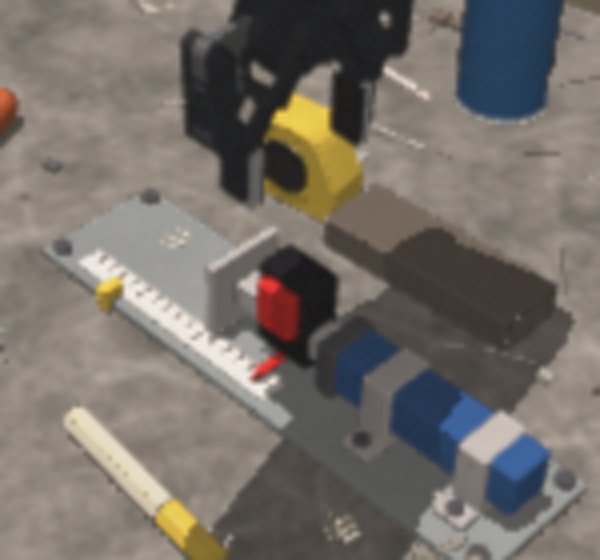

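The scene crop shows the open fingers well clear above the grip. The near fingertip is at (242,195) and the red button at (278,308), with nothing in the way, so I'm descending.

arm_command(
  xyz=[
    [-0.1, 0, 2.5],
    [-0.2, 0, 5],
    [-0.2, 0, 7.5],
    [-0.2, 0, 9],
    [-0.2, 0, 10],
    [-0.2, 0, 10.4],
    [-0.2, 0, 10.4],
    [-0.2, 0, 10.4],
  ],
  rot=[
    [0, 0, 0],
    [0, 0, 0],
    [0, 0, 0],
    [0, 0, 0],
    [0, 0, 0],
    [0, 0, 0],
    [0, 0, 0],
    [0, 0, 0],
  ],
  gripper=[7, 7, 7, 7, 6, 5, 4.2, 4.2],
)

```text
clock: 2.57
ee_pos: [0.6069, 0.0716, 0.0573]
eef_rot: [2.421, 2.001, 0.002]
ft_force: [0.4, -0.1, 0.2]
gripper_width: 0.042
grasp_force: 0.0
```

Run:
```python
from h import *
plan([.607,.072,.056])
a=snap('top');b=snap('scene')
A=cv2.resize(a['pixels'][140:240,200:340,::-1],None,fx=4,fy=4,interpolation=cv2.INTER_CUBIC)
B=cv2.resize(b['pixels'][160:270,210:310,::-1],None,fx=5,fy=5,interpolation=cv2.INTER_CUBIC)
cv2.imwrite('pics/b3.png',B);cv2.imwrite('pics/a3.png',A)
```

```text
t 2.57 tcp [0.6069 0.0716 0.0573] F [ 0.4 -0.1  0.2] w 0.042 g 0.0
xyz cm [0.04 0.   0.13] rot [ 0.0011 -0.0007  0.0014]
```

View pics/b3.png

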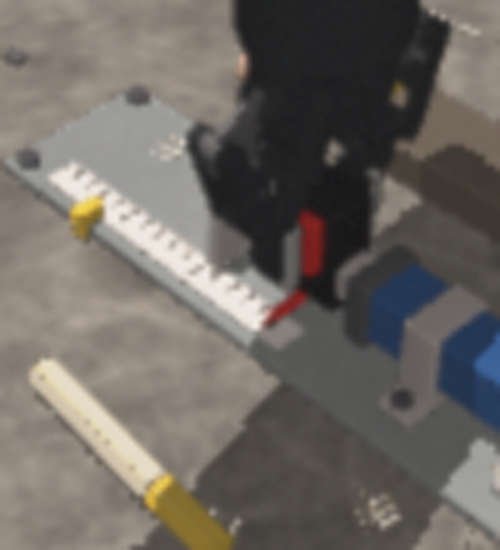

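The near finger stands in front of the button. The red still shows to its right at (313,245), so I'm checking the y offset numerically.

Run:
```python
from h import *
o=np.array([.607,.072])
b=snap('scene');P=cloud(b);hsv=cv2.cvtColor(b['pixels'],cv2.COLOR_RGB2HSV)
L=(P[...,:2]-o)@np.stack([GX[:2],GY[:2]],1)
for r in range(201,217,2):
    print(r,[(c,*(L[r,c]*1000).round(0).astype(int),int(P[r,c,2]*1000),'R' if hsv[r,c,1]>150 and (hsv[r,c,0]<10 or hsv[r,c,0]>170) else 'k') for c in range(262,277)])
```

```text
201 [(262, np.int64(-47), np.int64(-14), 104, 'k'), (263, np.int64(-37), np.int64(-7), 93, 'k'), (264, np.int64(-37), np.int64(-9), 94, 'k'), (265, np.int64(-33), np.int64(-8), 91, 'k'), (266, np.int64(-33), np.int64(-11), 93, 'k'), (267, np.int64(-32), np.int64(-13), 94, 'k'), (268, np.int64(-29), np.int64(-14), 93, 'k'), (269, np.int64(-27), np.int64(-14), 91, 'k'), (270, np.int64(-23), np.int64(-13), 88, 'k'), (271, np.int64(-7), np.int64(-2), 71, 'k'), (272, np.int64(-7), np.int64(-4), 72, 'k'), (273, np.int64(-6), np.int64(-7), 73, 'k'), (274, np.int64(-5), np.int64(-9), 74, 'k'), (275, np.int64(-4), np.int64(-10), 75, 'k'), (276, np.int64(-1), np.int64(-11), 73, 'k')]
203 [(262, np.int64(-47), np.int64(-14), 98, 'k'), (263, np.int64(-45), np.int64(-14), 97, 'k'), (264, np.int64(-37), np.int64(-9), 89, 'k'), (265, np.int64(-36), np.int64(-11), 89, 'k'), (266, np.int64(-34), np.int64(-12), 88, 'k'), (267, np.int64(-32), np.int64(-14), 88, 'k'), (268, np.int64(-28), np.int64(-13), 85, 'k'), (269, np.int64(-26), np.int64(-13), 84, 'k'), (270, np.int64(-12), np.int64(-3), 68, 'R'), 
[... 3681 characters left out ...]
np.int64(-17), 45, 'k')]
215 [(262, np.int64(-6), np.int64(27), 7, 'k'), (263, np.int64(-35), np.int64(-5), 49, 'k'), (264, np.int64(-35), np.int64(-8), 52, 'k'), (265, np.int64(-32), np.int64(-8), 49, 'k'), (266, np.int64(-30), np.int64(-9), 49, 'k'), (267, np.int64(-26), np.int64(-9), 47, 'k'), (268, np.int64(-27), np.int64(-13), 49, 'k'), (269, np.int64(-23), np.int64(-12), 47, 'k'), (270, np.int64(-7), np.int64(0), 27, 'k'), (271, np.int64(-9), np.int64(-5), 32, 'k'), (272, np.int64(-9), np.int64(-8), 34, 'k'), (273, np.int64(-8), np.int64(-10), 34, 'k'), (274, np.int64(-8), np.int64(-13), 37, 'k'), (275, np.int64(-6), np.int64(-14), 36, 'k'), (276, np.int64(-6), np.int64(-17), 39, 'k')]
```

arm_command(
  xyz=[
    [0, 0, 0.1],
    [0, 0, 0.1],
    [0, 0, 0.1],
    [0, 0, 0.1],
  ],
  rot=[
    [0, 0, 0],
    [0, 0, 0],
    [0, 0, 0],
    [0, 0, 0],
  ],
  gripper=[3.9, 3.7, 3.6, 3.6],
)

```text
clock: 3.05
ee_pos: [0.6083, 0.0708, 0.0565]
eef_rot: [2.42, 1.999, 0.005]
ft_force: [5.5, -0.7, 0.8]
gripper_width: 0.0361
grasp_force: 2.8
```

arm_command(
  xyz=[
    [0, 0, 0],
    [0, 0, 0],
    [0, 0, 0],
  ],
  rot=[
    [0, 0, 0],
    [0, 0, 0],
    [0, 0, 0],
  ],
  gripper=[3.5, 3.4, 3.4],
)

```text
clock: 3.3
ee_pos: [0.6093, 0.0706, 0.0567]
eef_rot: [2.419, 1.998, 0.007]
ft_force: [9.8, -0.6, -1.6]
gripper_width: 0.0342
grasp_force: 5.3
```

arm_command(
  xyz=[
    [0, 0.12, 0],
    [0, 0.25, 0],
    [0, 0.25, 0],
    [0, 0.25, 0],
  ],
  rot=[
    [0, 0, 0],
    [0, 0, 0],
    [0, 0, 0],
    [0, 0, 0],
  ],
  gripper=[3.4, 3.4, 3.4, 3.4],
)

```text
clock: 3.63
ee_pos: [0.6093, 0.0705, 0.0556]
eef_rot: [2.422, 2.0, 0.001]
ft_force: [3.1, 0.3, 1.8]
gripper_width: 0.0343
grasp_force: 1.8
```

arm_command(
  xyz=[
    [0, 0.03, 0],
    [0, 0.05, 0],
    [0, 0.05, 0],
    [0, 0.05, 0],
  ],
  rot=[
    [0, 0, 0],
    [0, 0, 0],
    [0, 0, 0],
    [0, 0, 0],
  ],
  gripper=[3.3, 3.2, 3.2, 3.2],
)

```text
clock: 3.97
ee_pos: [0.6102, 0.0703, 0.0558]
eef_rot: [2.421, 2.0, 0.002]
ft_force: [5.9, -1.4, 2.8]
gripper_width: 0.0321
grasp_force: 5.6
```

arm_command(
  xyz=[
    [0, 0.1, 0],
    [0, 0.2, 0],
    [0, 0.2, 0],
    [0, 0.2, 0],
  ],
  rot=[
    [0, 0, 0],
    [0, 0, 0],
    [0, 0, 0],
    [0, 0, 0],
  ],
  gripper=[3.15, 3.05, 3.0, 3.0],
)

```text
clock: 4.3
ee_pos: [0.6112, 0.0701, 0.0554]
eef_rot: [-2.422, -2.001, 0.0]
ft_force: [0.7, -0.5, 4.7]
gripper_width: 0.0301
grasp_force: 4.5
```

arm_command(
  xyz=[
    [0, 0.05, 0],
    [0, 0.1, 0],
    [0, 0.1, 0],
    [0, 0.1, 0],
  ],
  rot=[
    [0, 0, 0],
    [0, 0, 0],
    [0, 0, 0],
    [0, 0, 0],
  ],
  gripper=[2.95, 2.9, 2.88, 2.88],
)

```text
clock: 4.63
ee_pos: [0.6118, 0.07, 0.0551]
eef_rot: [-2.421, -2.0, 0.001]
ft_force: [1.0, 0.2, 5.2]
gripper_width: 0.0286
grasp_force: 4.5
```

arm_command(
  xyz=[
    [0, 0.03, 0],
    [0, 0.03, 0],
    [0, 0.03, 0],
  ],
  rot=[
    [0, 0, 0],
    [0, 0, 0],
    [0, 0, 0],
  ],
  gripper=[2.84, 2.8, 2.8],
)

```text
clock: 4.88
ee_pos: [0.6122, 0.0699, 0.0552]
eef_rot: [-2.422, -2.0, 0.001]
ft_force: [-0.3, 0.3, 4.9]
gripper_width: 0.028
grasp_force: 4.7
```

Run:
```python
from h import *
s=status.observe();plan(s['ee_pos']+.113*GY)
```

```text
t 4.88 tcp [0.6122 0.0699 0.0552] F [-0.3  0.3  4.9] w 0.028 g 4.69
xyz cm [ 1.13e+01  1.00e-02 -0.00e+00] rot [-0.0009  0.0001  0.0006]
```

arm_command(
  xyz=[
    [0, 0, 0],
    [0, 0, 0],
    [0.3, 0, 0],
    [0.6, 0, 0],
    [1, 0, 0],
    [1.4, 0, 0],
    [1.8, 0, 0],
    [1.8, 0, 0],
  ],
  rot=[
    [0, 0, 0],
    [0, 0, 0],
    [0, 0, 0],
    [0, 0, 0],
    [0, 0, 0],
    [0, 0, 0],
    [0, 0, 0],
    [0, 0, 0],
  ],
  gripper=[2.77, 2.75, 2.75, 2.75, 2.75, 2.75, 2.75, 2.75],
)

```text
clock: 5.55
ee_pos: [0.6159, 0.088, 0.0552]
eef_rot: [-2.422, -2.001, 0.001]
ft_force: [0.6, -0.0, 5.1]
gripper_width: 0.0278
grasp_force: 7.4
```

Run:
```python
from h import *
b=snap('scene');plan([.6122,.0699,.0552])
hsv=cv2.cvtColor(b['pixels'],cv2.COLOR_RGB2HSV)
m=(cv2.inRange(hsv,(0,150,70),(8,255,255))|cv2.inRange(hsv,(172,150,70),(180,255,255)));m[:150]=0;m[260:]=0;m[:,:230]=0;m[:,300:]=0
k,l,st,ce=cv2.connectedComponentsWithStats(m)
for i in range(1,k): print(st[i],ce[i])
```

```text
t 5.6 tcp [0.6159 0.0876 0.0552] F [-0.5 -0.1  4.5] w 0.0277 g 7.31
xyz cm [-1.81 -0.03 -0.  ] rot [-0.0003  0.0003  0.0009]
[259 214   6   5  12] [262.         216.16666667]
```

arm_command(
  xyz=[
    [0.4, 0, 0],
    [1.1, 0, 0],
    [1.9, 0, 0],
    [2.7, 0, 0],
    [3.5, 0, 0],
    [4.3, 0, 0],
    [5.1, 0, 0],
    [5.7, 0, 0],
    [6, 0, 0],
    [6, 0, 0],
  ],
  rot=[
    [0, 0, 0],
    [0, 0, 0],
    [0, 0, 0],
    [0, 0, 0],
    [0, 0, 0],
    [0, 0, 0],
    [0, 0, 0],
    [0, 0, 0],
    [0, 0, 0],
    [0, 0, 0],
  ],
  gripper=[2.75, 2.75, 2.75, 2.75, 2.75, 2.75, 2.75, 2.75, 2.75, 2.75],
)

```text
clock: 6.43
ee_pos: [0.6274, 0.1467, 0.0552]
eef_rot: [2.421, 2.001, -0.0]
ft_force: [-0.3, -0.9, 5.1]
gripper_width: 0.0275
grasp_force: 7.8
```

arm_command(
  xyz=[
    [0.4, 0, 0],
    [0.9, 0, 0],
    [1.4, 0, 0],
    [1.9, 0, 0],
    [2.4, 0, 0],
    [2.8, 0, 0],
    [3, 0, 0],
    [3, 0, 0],
    [3, 0, 0],
  ],
  rot=[
    [0, 0, 0],
    [0, 0, 0],
    [0, 0, 0],
    [0, 0, 0],
    [0, 0, 0],
    [0, 0, 0],
    [0, 0, 0],
    [0, 0, 0],
    [0, 0, 0],
  ],
  gripper=[2.75, 2.75, 2.75, 2.75, 2.75, 2.75, 2.75, 2.75, 2.75],
)

```text
clock: 7.18
ee_pos: [0.6329, 0.1752, 0.0552]
eef_rot: [2.422, 2.0, -0.001]
ft_force: [0.1, -1.8, 4.7]
gripper_width: 0.0278
grasp_force: 7.5
```

Run:
```python
from h import *
b=snap('scene');a=snap('top');plan([.6122,.0699,.0552])
A=cv2.resize(a['pixels'][150:230,190:270,::-1],None,fx=5,fy=5,interpolation=cv2.INTER_CUBIC)
B=cv2.resize(b['pixels'][160:240,200:280,::-1],None,fx=5,fy=5,interpolation=cv2.INTER_CUBIC)
cv2.imwrite('pics/ab4.png',np.hstack([A,B]))
```

```text
t 7.28 tcp [0.6329 0.1752 0.0552] F [ 0.2 -2.   4. ] w 0.0276 g 7.48
xyz cm [-10.73  -0.03   0.  ] rot [-0.0003  0.0006 -0.0001]
```

View pics/ab4.png

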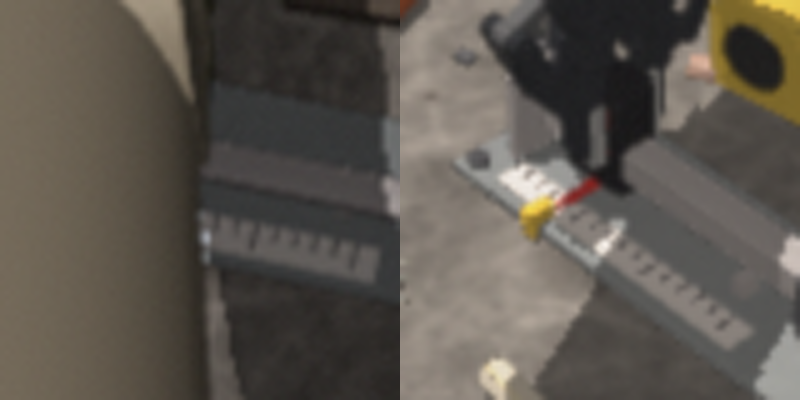

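The right half, the scene view, shows the red pointer tip at (557,207), just short of the yellow marker at (537,215). The top view is blocked by the arm. Next I measure the remaining gap along the scale.

Run:
```python
from h import *
b=snap('scene')
K=np.array(b['intrinsics']);V=np.array(b['view'])
def proj(p):
    q=V[:3,:3]@p+V[:3,3];return np.array([K[0,0]*q[0]/-q[2]+K[0,2],-K[1,1]*q[1]/-q[2]+K[1,2]])
hsv=cv2.cvtColor(b['pixels'],cv2.COLOR_RGB2HSV)
p0=ray(b,231.4,201.4,.0145); print('tip',p0.round(4))
for r in range(196,210): print(r,' '.join(f"{hsv[r,c,0]:3d}/{hsv[r,c,1]:3d}/{hsv[r,c,2]:3d}" for c in range(222,240)))
# predicted marker box relative to tip at gauge-y offset d
for d in (0,.002,.004,.006,.008):
    c=np.array([proj(np.r_[p0[:2],0]+GX*x+GY*(d+y)+[0,0,z]) for x in(-.016,0) for y in(-.004,.004) for z in(.008,.018)])
    h=cv2.convexHull(c.astype(np.float32));mm=cv2.moments(h);print(d,c.min(0).round(1),c.max(0).round(1),'cen',round(mm['m10']/mm['m00'],1),round(mm['m01']/mm['m00'],1))
y=cv2.inRange(hsv,(18,110,60),(35,255,255));y[:195]=0;y[212:]=0;y[:,:220]=0;y[:,236:]=0
v,u=np.nonzero(y);print(len(u),u.mean(),v.mean(),u.min(),u.max(),v.min(),v.max())
```

```text
tip [0.5967 0.1814 0.0145]
196  14/ 14/236  15/ 13/237  16/ 14/236  15/ 15/235  15/ 13/236  14/ 17/230  14/ 24/200  15/ 21/194  16/ 17/194  19/ 12/172  23/  6/158  20/  5/155  18/  8/153   5/ 19/145   1/ 76/114   0/162/124   1/188/118   0/155/ 84
197  15/ 18/223  14/ 14/234  16/ 14/237  15/ 13/237  14/ 14/236  14/ 24/213  15/ 16/230  15/ 15/234  15/ 16/226  13/ 20/202  11/ 16/178   6/ 16/156   6/ 26/149   2/ 73/139   0/146/126   1/183/124   1/171/122   1/133/109
198  17/ 14/169  15/ 22/213  15/ 16/230  16/ 14/236  16/ 14/237  16/ 19/234  19/ 23/236  18/ 24/230  14/ 29/187  11/ 26/187   9/ 34/204   3/ 64/156   0/120/132   1/161/128   1/171/125   1/148/114   2/101/101   5/ 37/ 89
199  15/  7/154  21/ 11/164  17/ 21/192  15/ 18/228  19/ 23/235  22/ 54/230  24/ 89/234  21/107/214  18/ 67/190  11/ 38/223   3/ 83/191   1/136/141   0/173/131   1/162/126   2/109/105   2/ 40/ 90  12/ 15/ 85  20/  9/ 84
200  30/  7/147  30/  8/154  21/ 31/167  20/ 61/208  24/ 95/234  24/138/236  24/159/236  23/160/231  21/112/224   8/ 98/219   3/113/165   1/134/133   1/124/132   2/ 87/120   6/ 36/100   8/ 11/ 
[... 1596 characters left out ...]
14/ 35/154  15/ 37/151  17/ 47/135  17/ 41/113  13/ 35/133  14/ 28/117  18/ 12/105  20/  7/115  30/  7/143  30/  5/151  30/  6/120  23/  9/112  15/ 17/118  13/ 24/130  14/ 24/139  13/ 26/176
209  15/ 33/154  14/ 34/159  14/ 33/162  14/ 34/158  14/ 36/149  15/ 36/141  15/ 33/138  15/ 35/131  15/ 31/114  15/ 20/103  15/  9/108  30/  6/136  38/  7/147  36/  8/151  30/  8/122  20/ 12/123  13/ 21/146  17/ 21/220
0 [225.1 199.5] [232.6 207.4] cen 228.9 203.4
0.002 [224.6 199.1] [232.1 207. ] cen 228.3 203.0
0.004 [224.  198.7] [231.5 206.6] cen 227.8 202.6
0.006 [223.5 198.3] [231.  206.1] cen 227.2 202.2
0.008 [222.9 197.9] [230.4 205.7] cen 226.7 201.8
35 226.82857142857142 202.8 224 230 200 207
```

arm_command(
  xyz=[
    [0.15, 0, 0],
    [0.3, 0, 0],
    [0.45, 0, 0],
    [0.55, 0, 0],
    [0.55, 0, 0],
    [0.55, 0, 0],
    [0.55, 0, 0],
    [0.55, 0, 0],
  ],
  rot=[
    [0, 0, 0],
    [0, 0, 0],
    [0, 0, 0],
    [0, 0, 0],
    [0, 0, 0],
    [0, 0, 0],
    [0, 0, 0],
    [0, 0, 0],
  ],
  gripper=[2.75, 2.75, 2.75, 2.75, 2.75, 2.75, 2.75, 2.75],
)

```text
clock: 8.0
ee_pos: [0.634, 0.1813, 0.0552]
eef_rot: [2.422, 2.001, -0.0]
ft_force: [1.7, -2.5, 3.4]
gripper_width: 0.0274
grasp_force: 8.0
```

Run:
```python
from h import *
b=snap('scene');plan([.6122,.0699,.0552])
hsv=cv2.cvtColor(b['pixels'],cv2.COLOR_RGB2HSV)
y=cv2.inRange(hsv,(18,110,60),(35,255,255));y[:195]=0;y[212:]=0;y[:,:220]=0;y[:,236:]=0
v,u=np.nonzero(y);print(len(u),u.mean(),v.mean())
cv2.imwrite('pics/b5.png',cv2.resize(b['pixels'][185:215,210:250,::-1],None,fx=15,fy=15,interpolation=cv2.INTER_CUBIC))
```

```text
t 8.05 tcp [0.634  0.1812 0.0552] F [ 1.4 -2.2  2.2] w 0.0278 g 7.98
xyz cm [-11.35  -0.04   0.  ] rot [-0.      0.0001  0.0005]
34 226.73529411764707 202.88235294117646
```

View pics/b5.png

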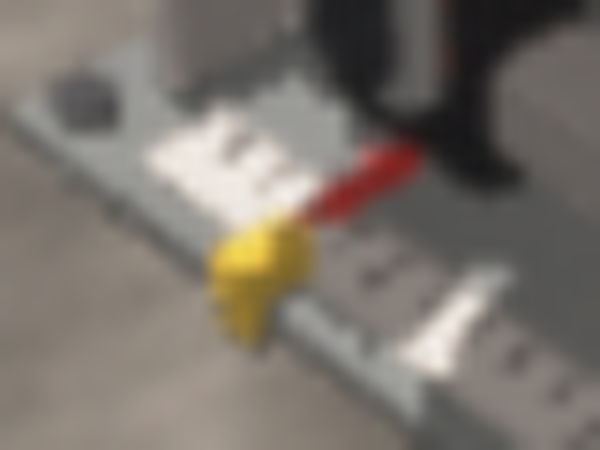

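The pointer tip at (303,218) now meets the marker at (262,255). I check with the pointer's centreline and the marker's top face before handing in.

```bash
python3 - <<'E'
from h import *
b=snap('scene');hsv=cv2.cvtColor(b['pixels'],cv2.COLOR_RGB2HSV).astype(int)
H,S,W=hsv[...,0],hsv[...,1],hsv[...,2]
def loc(m,z):
    v,u=np.nonzero(m);p=np.array([ray(b,x,y,z) for x,y in zip(u,v)]);return p@GX,p@GY,u,v
sub=np.zeros(H.shape,bool);sub[192:208,220:242]=1
for z in (.0125,.0145,.0165):
    gx,gy,u,v=loc(sub&((H<6)|(H>174))&(S>110)&(W>90),z);print('ptr',z,len(gx),gx.min(),gx.max(),gy.mean(),'fit slope',np.polyfit(gx,gy,1)[0])
gx,gy,u,v=loc(sub&(H>20)&(H<28)&(S>90)&(W>195),.018);print('mk',len(gx),gx.min(),gx.max(),gx.mean(),gy.min(),gy.max(),gy.mean())
E
python3 - <<'E'
E
```

```text
ptr 0.0125 16 0.5578670190659042 0.5780595919646883 0.3011101704853887 fit slope 0.0364377651750245
ptr 0.0145 16 0.5564590518693092 0.5765865492980236 0.2993650653832957 fit slope 0.036437765175021584
ptr 0.0165 16 0.5550510846727142 0.575113506631359 0.29761996028120274 fit slope 0.036437765175025776
mk 9 0.5350088798343249 0.5447583258071939 0.5400320329681428 0.2937277750705297 0.30075311189434933 0.29763641497002324
```

arm_command(
  xyz=[
    [-0.04, 0, 0],
    [-0.08, 0, 0],
    [-0.08, 0, 0],
    [-0.08, 0, 0],
    [-0.08, 0, 0],
    [-0.08, 0, 0],
    [-0.08, 0, 0],
  ],
  rot=[
    [0, 0, 0],
    [0, 0, 0],
    [0, 0, 0],
    [0, 0, 0],
    [0, 0, 0],
    [0, 0, 0],
    [0, 0, 0],
  ],
  gripper=[2.75, 2.75, 2.75, 2.75, 2.75, 2.75, 2.75],
)

```text
clock: 8.68
ee_pos: [0.6338, 0.1803, 0.0552]
eef_rot: [2.422, 2.0, -0.0]
ft_force: [2.5, -2.8, 1.4]
gripper_width: 0.0277
grasp_force: 7.9
```

Run:
```python
from h import *
plan([.6122,.0699,.0552]);print(np.abs(status.observe()['dq']).max());print(order.close_job())
```

```text
t 8.68 tcp [0.6338 0.1803 0.0552] F [ 2.5 -2.8  1.4] w 0.0277 g 7.94
xyz cm [-11.25  -0.04   0.  ] rot [-0.0001  0.0003  0.0003]
0.0011674987508935267
the job is handed in; nothing more can be done
None
```

I've handed the job in, but no verdict came back: the arm is drawn out about 112.5 mm, with the pointer within about 1 mm of the yellow marker's middle by my camera estimate, and the gripper is holding it steady with the button squeezed in at about 8 N per finger.

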